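# Find the dragging bearing by feel and tag it

## Task

Check the three bearing wheels on the stand by feel, from left to right: with a fingertip push each wheel's peg gently round by about a quarter turn (25 N at the very most) and notice how hard it resists. One wheel drags clearly more than the other two: slip the red reject sleeve over that wheel's spindle until it rests on the collar, and let go.

Things in the scene. Friction and masses are not known exactly. Their poses are not given: they have to be found in the camera images.
- stand: fixed grey bench stand, base plate 120 x 430 x 14 mm, carrying three identical wheels in a row along its y axis (left wheel at y = +150 mm, middle at 0, right at -150 mm); origin at the centre of the plate's underside, z up
- spindle_left (a point): tip of the fixed upright steel spindle of the left wheel as seen from the robot (+y is left), on the wheel's axis, 80 mm above the bench. The spindle is 14 mm in diameter with a chamfered tip; it stands 30 mm above a fixed collar, 32 mm in diameter, whose top is 50 mm above the bench
- peg_left (a point): middle of the upright black finger peg of the left wheel: peg 12 mm in diameter, 22 mm tall, 45 mm from the wheel's axis, from 45 mm to 67 mm above the bench (this point at 56 mm). It yields only along its circle: pushed squarely (at right angles to the line from axis to peg) it goes with least force, pushed askew towards or away from the axis it wedges and the force climbs
- wheel_left: the left aluminium wheel, 110 mm in diameter, top face 45 mm above the bench, turning without end either way about its vertical spindle axis; origin on that axis at bench height. Wheels look alike and stop at once when let go. Pushed at the peg, a sound one resists with less than 1 N, the worn one (exactly one of the three, a different one each time) with about 6 N for as long as it is moved. More than 25 N from the robot spoils a bearing
- spindle_middle (a point): tip of the fixed upright steel spindle of the middle wheel as seen from the robot (+y is left), on the wheel's axis, 80 mm above the bench. The spindle is 14 mm in diameter with a chamfered tip; it stands 30 mm above a fixed collar, 32 mm in diameter, whose top is 50 mm above the bench
- peg_middle (a point): middle of the upright black finger peg of the middle wheel: peg 12 mm in diameter, 22 mm tall, 45 mm from the wheel's axis, from 45 mm to 67 mm above the bench (this point at 56 mm). It yields only along its circle: pushed squarely (at right angles to the line from axis to peg) it goes with least force, pushed askew towards or away from the axis it wedges and the force climbs
- wheel_middle: the middle aluminium wheel, 110 mm in diameter, top face 45 mm above the bench, turning without end either way about its vertical spindle axis; origin on that axis at bench height. Wheels look alike and stop at once when let go. Pushed at the peg, a sound one resists with less than 1 N, the worn one (exactly one of the three, a different one each time) with about 6 N for as long as it is moved. More than 25 N from the robot spoils a bearing
- spindle_right (a point): tip of the fixed upright steel spindle of the right wheel as seen from the robot (+y is left), on the wheel's axis, 80 mm above the bench. The spindle is 14 mm in diameter with a chamfered tip; it stands 30 mm above a fixed collar, 32 mm in diameter, whose top is 50 mm above the bench
- peg_right (a point): middle of the upright black finger peg of the right wheel: peg 12 mm in diameter, 22 mm tall, 45 mm from the wheel's axis, from 45 mm to 67 mm above the bench (this point at 56 mm). It yields only along its circle: pushed squarely (at right angles to the line from axis to peg) it goes with least force, pushed askew towards or away from the axis it wedges and the force climbs
- wheel_right: the right aluminium wheel, 110 mm in diameter, top face 45 mm above the bench, turning without end either way about its vertical spindle axis; origin on that axis at bench height. Wheels look alike and stop at once when let go. Pushed at the peg, a sound one resists with less than 1 N, the worn one (exactly one of the three, a different one each time) with about 6 N for as long as it is moved. More than 25 N from the robot spoils a bearing
- sleeve_mid (a point): centre (30 mm above its foot) of the loose red reject sleeve, a plain tube standing upright on the bench: 30 mm outside diameter, 20 mm bore, 60 mm tall, 28 to 56 g, z along the tube. It slips over a spindle and rests on the collar, its centre then 80 mm above the bench
Not all that is in view belongs to the job. Of the things that look like the part that bears sleeve_mid, take the one that is farthest to the robot's right at the start.

How it is judged:
By the outcome, as a careful person would: the job done as asked, in the order asked, and still so for the second after the job is handed in, with the robot touching nothing.
It also fails if it takes over 72 s, if anything falls off the work surface, if the arm or the gripper's body presses on something with over 40 N, if the wrist force passes 120 N, or if a joint passes its speed limit or range.

## Robot

A 6-joint arm with a two-finger parallel gripper is mounted at the origin on a cart in front of the work surface, level with it; the furniture and walls round the work are solid. World frame = base frame: x ahead of the robot, y to its left, z up, the work surface at z = 0. Lengths are in mm, angles in rad, forces in N, time in s.
With the tool pointing down it reaches from about 300 to 1000 mm from the base axis. Payload 5.1 kg.
Tool frame: the origin (TCP) lies midway between the tips of the shut fingers; the grasp point (between the pads) lies 19 mm behind it; z points along the fingers, y is the line along which they close (so a half turn about z gives the same grasp; the last joint's range is limited). The gripper opens to 95 mm and grips with 3 to 60 N. Pads are 20 mm wide; open, the fingers measure 119 mm over their backs; the gripper's body (75 mm by 180 mm) begins 59 mm behind the grasp point.
Start: joints at [1.019, 0.124, 1.65, -0, 1.367, -0.083], TCP at [293.698, 579.85, 214.656] pointing down, gripper open.
Joint ranges: [-2.61, 2.61], [-1.02, 2.33], [0.03, 2.71], [-1.35, 4.49], [0.32, 2.68], [-2.91, 2.91]. Speed limits (rad/s): [2.57, 2.57, 3.14, 3.14, 3.14, 3.14].

## Interface

Orientations are given as a rotation vector (axis times angle).
In Python, from rig import sense, grab_frame, hand_in gives the robot as it stands.
- The arm moves only by the tool jog_arm, never from a script. Its argument "rows" is a list that holds one entry, the list of rows, each a list of 5 numbers: the opening, from 0 (shut) to 1 (fully open), then the shift along the world's x, y, z in mm, then the turn about the world's z in rad. A call has 1 to 12 rows; each row shifts and turns the commanded pose from where the row before left it; what a row does not reach is not made up. A row lasts 1/8 s, in which the tool goes at most 62.5 mm and 10.7 degrees, less where a joint would pass 70% of its speed; a pose out of reach is approached as far as the arm can. A call is refused whole if a number of a shift passes 62.5 or a number of a turn 0.188, either way. A call with a gripper value outside its range is refused whole. The fingers move at their own pace and stop on an object; "squeeze" is the grip in N (left out, the last holds). Time passes only in rows, so rows that do not move let the fingers close. It gives the time, the measured TCP pose, the force, the opening and the grip force at its end, in the units of the state.
- sense(): the state, without advancing time (a new reading comes with each control period).
- grab_frame(name): name is "scene" or "top"; returns a dict with "pixels" (480x640x3 uint8, red, green, blue), "fx", "fy", "cx", "cy" (pixels), "extrinsics" (4x4, takes a point from camera to world coordinates). Camera axes: x right, y down, z forward; pixel columns grow to the right and rows downward; lengths in mm; the calibration is good to about 2 mm. A picture is of the moment at which its call begins. There is no depth.
- hand_in(): hands the job in; it is judged then, once.
The state is a dict: "t": time; "joint_positions": joint angles; "dq": joint speeds; "joint_torque": joint torques, N m; "tool_pos": TCP position; "ee_rot": TCP orientation; "ft_force": force on the tool from outside, world axes, zero at the start; "wrist_torque": the same for the moment, N m; "finger_gap": finger opening in mm; "grip_force": force on a finger pad.
Only numpy, scipy, OpenCV 4.12 (cv2) and the standard library are available. Lean on these libraries where they do the work, as an engineer would, in place of code of your own. Each camera call takes 0.05 s, during which the arm holds its last target. There are 200 camera calls.

## Working session

There is one attempt and no reset: what is moved stays moved. The work goes in short steps, Python scripts to look and compute and a tool call to move; the robot and the scene stay as the last step left them, time stands still between calls to the robot, and variables do not carry over. Pictures are saved under pics/ and viewed, at most 10 in all, crops included, and the job is handed in when it is done.

Besides the shell and the picture viewer there is one more tool, called after "Emit:" in YAML: its name, and indented under it one key for each argument. jog_arm: Moves the arm, as the interface text tells. Its arguments: {"type":"object","properties":{"rows":{"type":"array","items":{"type":"array","items":{"type":"array","items":{"type":"number"}}}},"squeeze":{"type":"number"}},"required":["rows"]}

```bash
mkdir -p pics; cat > h.py <<'E'
import numpy as np, cv2
from rig import sense, grab_frame, hand_in
def snap(name,fn):
    f=grab_frame(name); cv2.imwrite('pics/'+fn,f['pixels'][:,:,::-1]); np.savez('pics/'+fn+'.npz',**{k:np.array(v) for k,v in f.items()}); return f
def load(fn): return dict(np.load('pics/'+fn+'.npz'))
def px2w(f,u,v,z):
    E=np.array(f['extrinsics']); d=E[:3,:3]@np.array([(u-f['cx'])/f['fx'],(v-f['cy'])/f['fy'],1]); o=E[:3,3]
    return o+d*(z-o[2])/d[2]
def w2px(f,p):
    E=np.linalg.inv(np.array(f['extrinsics'])); c=E[:3,:3]@np.array(p)+E[:3,3]
    return f['fx']*c[0]/c[2]+f['cx'], f['fy']*c[1]/c[2]+f['cy']
E
python3 - <<'E'
from h import *
for n in('top','scene'):
    f=snap(n,n+'0.png'); print(n,f['fx'],np.round(f['extrinsics'],3).tolist())
s=sense();print({k:np.round(v,3).tolist() for k,v in s.items()})
E
```

```text
top 444.9492428391928 [[-0.074, -0.971, 0.226, 326.897], [-0.997, 0.072, -0.016, 110.427], [-0.001, -0.226, -0.974, 934.495], [0.0, 0.0, 0.0, 1.0]]
scene 464.95089623340164 [[-0.55, -0.336, 0.765, -178.957], [-0.835, 0.229, -0.5, 530.677], [-0.007, -0.914, -0.406, 461.322], [0.0, 0.0, 0.0, 1.0]]
{'t': 0.1, 'joint_positions': [1.019, 0.124, 1.652, -0.0, 1.367, -0.083], 'dq': [-0.001, 0.001, -0.003, 0.001, -0.002, -0.0], 'joint_torque': [0.001, -41.888, -36.11, 0.078, 0.046, -0.0], 'tool_pos': [293.402, 579.362, 213.501], 'ee_rot': [-0.73, -3.055, 0.003], 'ft_force': [0.176, 0.248, 0.721], 'wrist_torque': [0.007, -0.019, -0.009], 'grip_force': 0.0, 'finger_gap': 95.296}
```

View pics/top0.png

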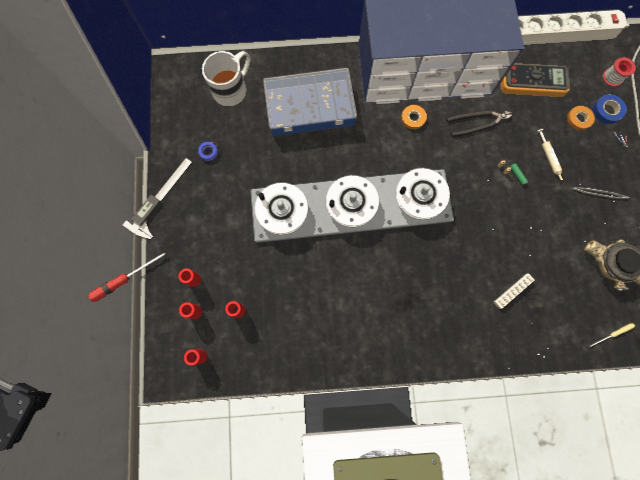

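View pics/scene0.png

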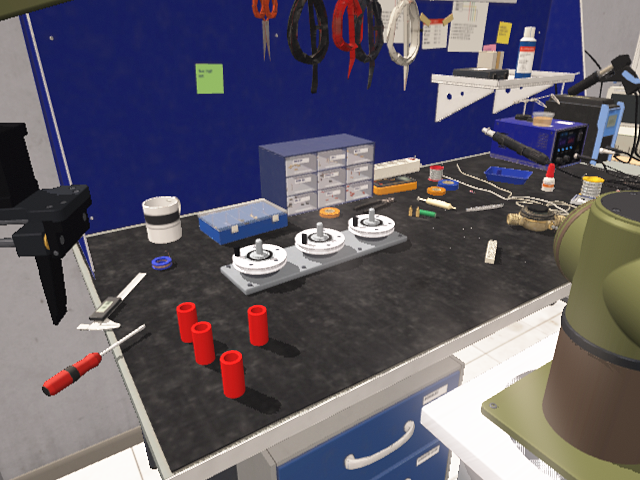

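Candidates for the sleeve in the top view are the red tubes at (189,277), (189,311), (195,357) and (235,309). There is also a red/white spool at (620,70) that isn't a plain tube. Farthest to the robot's right is (235,309). I'll check it, and the wheels, in close crops.

```bash
python3 - <<'E'
from h import *
im=cv2.imread('pics/top0.png')
a=cv2.resize(im[155:255,245:465],None,fx=3.6,fy=3.6,interpolation=cv2.INTER_CUBIC)
b=cv2.resize(im[280:340,170:260],None,fx=3.6,fy=3.6,interpolation=cv2.INTER_CUBIC)
c=cv2.resize(im[40:100,590:640],None,fx=3.6,fy=3.6,interpolation=cv2.INTER_CUBIC)
o=np.zeros((a.shape[0]+216,a.shape[1],3),np.uint8);o[:a.shape[0]]=a;o[a.shape[0]:,:b.shape[1]]=b;o[a.shape[0]:,400:400+c.shape[1]]=c
cv2.imwrite('pics/crop1.png',o);print(o.shape)
f=load('top0.png')
for u,v in[(189,277),(189,311),(195,357),(235,309)]:print(np.round(px2w(f,u,v,60)))
for u,v in[(282,207),(353,200),(424,192)]:print(np.round(px2w(f,u,v,80)))
E
```

```text
(576, 792, 3)
[468. 359.  60.]
[402. 360.  60.]
[314. 349.  60.]
[399. 270.  60.]
[593. 166.  80.]
[597.  23.  80.]
[ 603. -121.   80.]
```

View pics/crop1.png

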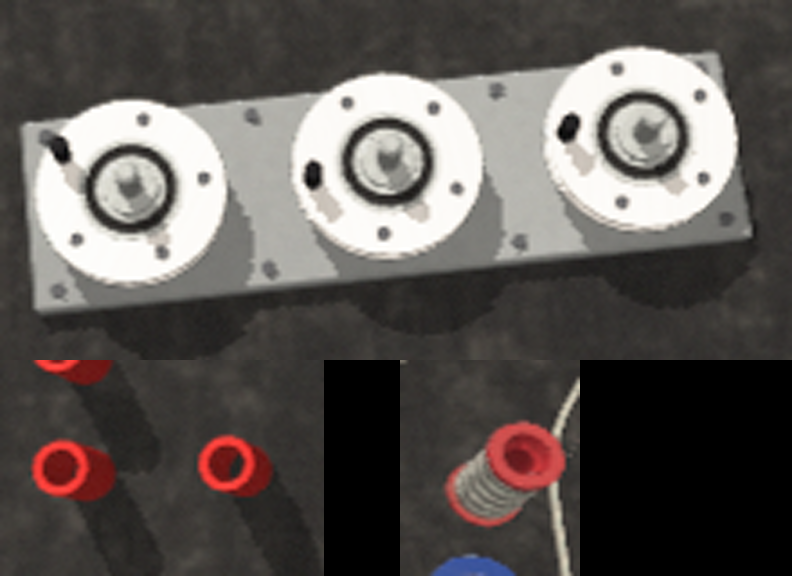

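```bash
python3 - <<'E'
from h import *
from scipy.optimize import least_squares
f=load('top0.png');fs=load('scene0.png')
g=f['pixels'].astype(int).max(2)
C=[]
for u0,v0 in[(281.4,207.2),(352.8,199.4),(423.6,192.2)]:
    P=[px2w(f,u,v,45)[:2] for v in range(int(v0)-16,int(v0)+17) for u in range(int(u0)-16,int(u0)+17) if g[v,u]<90 and 8<np.hypot(u-u0,v-v0)<15]
    P=np.array(P); r=least_squares(lambda q:np.hypot(P[:,0]-q[0],P[:,1]-q[1])-q[2],[*P.mean(0),20],loss='soft_l1').x
    C.append(r[:2]);print('ring',np.round(r,1),len(P))
C=np.array(C);a=C[0]-C[2];print('span',np.linalg.norm(a),'yaw',np.degrees(np.arctan2(-a[0],a[1])))
m=C.mean(0);d=a/np.linalg.norm(a);F=np.array([m+150*d,m,m-150*d]);print('fit centers',F.round(1))
for c,(cu,cv) in zip(F,[(60,150),(313,174),(568,128)]):
    u,v=245+cu/3.6,155+cv/3.6
    p=px2w(f,u,v,56)[:2];e=p-c;print('peg',p.round(1),np.hypot(*e).round(1),np.degrees(np.arctan2(e[1],e[0])).round(1),'spindle scene px',np.round(w2px(fs,[*c,80]),1),'top',np.round(w2px(f,[*c,80]),1))
# sleeve: red mask in both cams, fit by hull of model
def red(f,u,v,w):
    p=f['pixels'].astype(int);m=((p[...,0]>80)&(p[...,1]<70)&(p[...,2]<70)).astype(np.uint8)
    n,l,st,ce=cv2.connectedComponentsWithStats(m);k=l[v,u];return st[k],ce[k]
T=[(f,*red(f,243,311,0)),(fs,*red(fs,258,325,0))]
def bb(f,x,y):
    A=np.array([w2px(f,(x+15*np.cos(t),y+15*np.sin(t),z)) for z in(0,60) for t in np.linspace(0,6.28,40)]);return np.r_[A.min(0),A.max(0)]
def res(q):
    r=[]
    for f_,s,_ in T:
        r+=list(bb(f_,*q)-np.array([s[0]-.5,s[1]-.5,s[0]+s[2]-.5,s[1]+s[3]-.5]))
    return r
for t in T:print(t[1])
s=least_squares(res,[399,270]);print('sleeve',s.x.round(1),np.round(s.fun,1))
print('cabinet',px2w(f,368,101,0).round(),px2w(f,310,132,0).round())
E
```

```text
ring [603.9 171.4  23.5] 160
ring [609.3  21.1  23.6] 162
ring [ 614.5 -128.8   23.6] 156
span 300.36157120889794 yaw 2.0186803464468333
fit centers [[ 604.   171.2]
 [ 609.3   21.2]
 [ 614.5 -128.7]]
peg [625.6 208.6] 43.3 60.0 spindle scene px [258.9 239.8] top [279.3 201.8]
peg [600.4  64.6] 44.3 101.5 spindle scene px [320.  223.1] top [353.3 194. ]
peg [617.1 -84.3] 44.4 86.7 spindle scene px [372.3 208.8] top [426.8 186.3]
[225 300  20  18 261]
[247 305  22  42 778]
sleeve [402.4 276. ] [-0.2  0.3  0.2 -0.6  0.5  0.2 -0.4  0.2]
cabinet [859. -42.   0.] [791.  98.   0.]
```

The chosen red tube is a plain, open one at (235,309), world about (402, 276). The other red object is a wire spool. Next I'll go to the left wheel's peg (60°), behind it for a clockwise push.

Emit:
jog_arm:
  rows:
    - [[0,34.3,-39.5,-9,-0.011],[0,34.3,-39.5,-9,-0.011],[0,34.3,-39.5,-9,-0.011],[0,34.3,-39.5,-9,-0.011],[0,34.3,-39.5,-9,-0.011],[0,34.3,-39.5,-9,0],[0,34.3,-39.5,-9,0],[0,34.3,-39.5,-9,0],[0,34.3,-39.5,-9,0],[0,0,0,0,0],[0,0,0,0,0]]
  squeeze: 10

```text
t: 1.48
tool_pos: [601.9, 224.5, 133.1]
ee_rot: [-0.814, -3.033, 0.0]
ft_force: [0.9, 0.1, 0.3]
finger_gap: 0.0
grip_force: 0.0
```

Emit:
jog_arm:
  rows:
    - [[0,0,0,-30,0],[0,0,0,-30,0],[0,0,0,-20,0],[0,0,0,0,0],[0,0,0,0,0]]

```text
t: 2.1
tool_pos: [603.0, 225.0, 54.9]
ee_rot: [0.812, 3.033, 0.002]
ft_force: [0.0, -0.5, 0.4]
finger_gap: 0.5
grip_force: 0.0
```

```bash
cat > arc.py <<'E'
# rows for tool: centre c, radius 45, offset d list, CW step; prints relative rows
import sys, numpy as np
def pose(c,th,d): r=np.array([np.cos(th),np.sin(th)]);t=np.array([-r[1],r[0]]);return np.array(c)+45*r+d*t
def rows(c,th0,d,step,n,cur=None):
    th0,step=np.radians(th0),np.radians(step);p=pose(c,th0,d) if cur is None else np.array(cur);o=[]
    for k in range(1,n+1):
        q=pose(c,th0-k*step,d);o.append([0,*np.round(q-p,1).tolist(),0,round(-step,3)]);p=p+np.round(q-p,1)
    return o
E
python3 - <<'E'
from arc import *
from h import *
s=sense();print(s['tool_pos'].round(1) if hasattr(s['tool_pos'],'round') else s['tool_pos'],s['ft_force'])
for name,c,t in(('L',(604,171.2),60),('M',(609.3,21.2),101.5),('R',(614.5,-128.7),86.7)):
    print(name,'start',pose(c,t,28).round(1),'contact',pose(c,t,16).round(1));print(rows(c,t,16,7,14))
E
```

```text
[603.  225.   54.9] [ 0.02558594 -0.54291618  0.39133111]
L start [569.7 130.8] contact [566.  142.2]
[[0, 5.7, -1.4, 0, np.float64(-0.122)], [0, 5.4, -2.1, 0, np.float64(-0.122)], [0, 5.2, -2.7, 0, np.float64(-0.122)], [0, 4.7, -3.4, 0, np.float64(-0.122)], [0, 4.4, -3.9, 0, np.float64(-0.122)], [0, 3.8, -4.3, 0, np.float64(-0.122)], [0, 3.3, -4.9, 0, np.float64(-0.122)], [0, 2.6, -5.2, 0, np.float64(-0.122)], [0, 2.0, -5.4, 0, np.float64(-0.122)], [0, 1.4, -5.7, 0, np.float64(-0.122)], [0, 0.6, -5.8, 0, np.float64(-0.122)], [0, -0.1, -5.9, 0, np.float64(-0.122)], [0, -0.8, -5.7, 0, np.float64(-0.122)], [0, -1.5, -5.7, 0, np.float64(-0.122)]]
M start [611.7  74.1] contact [621.6  67.4]
[[0, 5.2, 2.7, 0, np.float64(-0.122)], [0, 5.4, 2.0, 0, np.float64(-0.122)], [0, 5.7, 1.4, 0, np.float64(-0.122)], [0, 5.8, 0.7, 0, np.float64(-0.122)], [0, 5.8, -0.1, 0, np.float64(-0.122)], [0, 5.8, -0.7, 0, np.float64(-0.122)], [0, 5.7, -1.5, 0, np.float64(-0.122)], [0, 5.4, -2.1, 0, np.float64(-0.122)], [0, 5.1, -2.8, 0, np.float64(-0.122)], [0, 4.8, -3.4, 0, np.float64(-0.122)], [0, 4.3, -3.9, 0, np.float64(-0.122)], [0, 3.8, -4.4, 0, np.float64(-0.122)], [0, 3.2, -4.9, 0, np.float64(-0.122)], [0, 2.6, -5.2, 0, np.float64(-0.122)]]
R start [ 654.8 -163.2] contact [ 643.3 -166.8]
[[0, 5.7, 1.3, 0, np.float64(-0.122)], [0, 5.8, 0.6, 0, np.float64(-0.122)], [0, 5.8, -0.1, 0, np.float64(-0.122)], [0, 5.8, -0.9, 0, np.float64(-0.122)], [0, 5.6, -1.5, 0, np.float64(-0.122)], [0, 5.4, -2.2, 0, np.float64(-0.122)], [0, 5.1, -2.9, 0, np.float64(-0.122)], [0, 4.7, -3.4, 0, np.float64(-0.122)], [0, 4.3, -4.0, 0, np.float64(-0.122)], [0, 3.7, -4.5, 0, np.float64(-0.122)], [0, 3.1, -4.9, 0, np.float64(-0.122)], [0, 2.6, -5.2, 0, np.float64(-0.122)], [0, 1.9, -5.6, 0, np.float64(-0.122)], [0, 1.1, -5.7, 0, np.float64(-0.122)]]
```

Emit:
jog_arm:
  rows:
    - [[0,3.5,-2,0,0],[0,3.5,-2,0,0],[0,3,-2,0,0],[0,5.7,-1.4,0,-0.122],[0,5.4,-2.1,0,-0.122]]

```text
t: 2.72
tool_pos: [623.9, 214.8, 53.8]
ee_rot: [-1.183, -2.91, -0.001]
ft_force: [-0.9, 0.1, 0.5]
finger_gap: 0.3
grip_force: 0.2
```

Emit:
jog_arm:
  rows:
    - [[0,5.2,-2.7,0,-0.122],[0,4.7,-3.4,0,-0.122],[0,4.4,-3.9,0,-0.122],[0,3.8,-4.3,0,-0.122]]

```text
t: 3.22
tool_pos: [642.1, 200.4, 53.8]
ee_rot: [1.851, 2.538, 0.001]
ft_force: [0.5, 0.4, 0.3]
finger_gap: 0.2
grip_force: 0.3
```

```bash
python3 - <<'E'
from h import *
a=snap('top','t1.png')['pixels'][140:260,230:370,::-1];b=snap('scene','s1.png')['pixels'][190:310,190:330,::-1]
cv2.imwrite('pics/c2.png',cv2.resize(np.hstack([a,b]),None,fx=2.8,fy=2.8,interpolation=cv2.INTER_CUBIC))
E
```

```text
(no output)
```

View pics/c2.png

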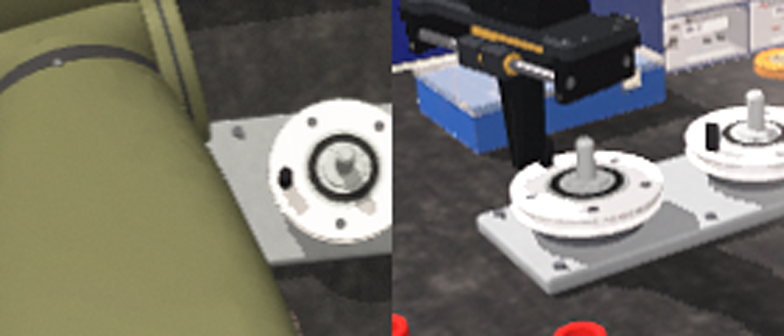

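The scene half of the crop shows the fingertip against the left peg, now at about crop (545,158) on the far side. The wheel is turning with almost no force, so I'll carry on.

Emit:
jog_arm:
  rows:
    - [[0,3.3,-4.9,0,-0.122],[0,2.6,-5.2,0,-0.122],[0,2.0,-5.4,0,-0.122],[0,1.4,-5.7,0,-0.122]]

```text
t: 3.82
tool_pos: [651.0, 179.3, 53.7]
ee_rot: [-2.407, -2.019, -0.0]
ft_force: [-0.5, 0.8, 1.0]
finger_gap: 0.5
grip_force: 0.2
```

Emit:
jog_arm:
  rows:
    - [[0,0.6,-5.8,0,-0.122],[0,-0.1,-5.9,0,-0.122],[0,-0.8,-5.7,0,-0.122]]

```text
t: 4.2
tool_pos: [650.7, 161.9, 53.7]
ee_rot: [-2.734, -1.547, -0.0]
ft_force: [0.3, 0.8, -0.1]
finger_gap: 0.4
grip_force: 0.2
```

```bash
python3 - <<'E'
from h import *
f=snap('scene','s2.png')
for t in (60,18,-10,-20,-31):
    a=np.radians(t);print(t,np.round(w2px(f,(604+45*np.cos(a),171.2+45*np.sin(a),56)),1))
a=f['pixels'][190:310,190:330,::-1]
cv2.imwrite('pics/c3.png',cv2.resize(a,None,fx=4,fy=4,interpolation=cv2.INTER_CUBIC))
E
```

```text
60 [237.3 251.3]
18 [244.4 244.9]
-10 [253.6 242.2]
-20 [257.3 241.7]
-31 [261.4 241.4]
```

View pics/c3.png

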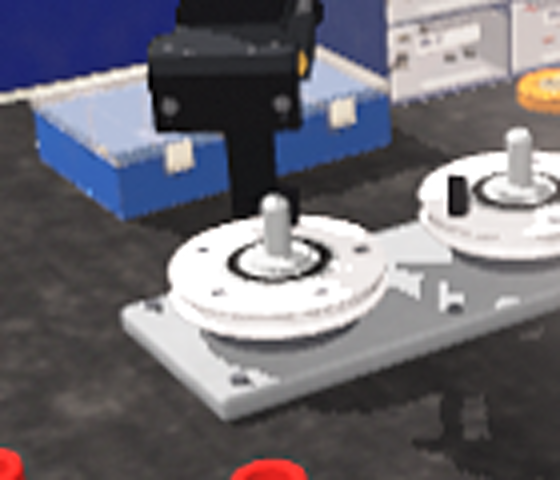

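The left peg now shows at about px (262,240), which is roughly -31°, so it has turned about a quarter with less than 1 N. The left wheel is sound. On to the middle.

Emit:
jog_arm:
  rows:
    - [[0,2,4,10,0],[0,2,4,30,0.178],[0,0,0,35,0.178],[0,-8.2,-11,0,0.178],[0,-8.2,-11,0,0.178],[0,-8.2,-11,0,0.178],[0,-8.2,-11,0,0.178],[0,-8.2,-11,0,0.178],[0,-8.2,-11,0,0.178],[0,-8.2,-11,0,0.178],[0,-8.2,-11,0,0.178],[0,-8.2,-11,0,0.178]]

```text
t: 5.75
tool_pos: [581.0, 71.1, 129.7]
ee_rot: [0.224, 3.132, 0.0]
ft_force: [0.4, -0.2, -0.7]
finger_gap: 0.5
grip_force: 0.0
```

Emit:
jog_arm:
  rows:
    - [[0,-8.2,-11,0,0.178],[0,0,0,0,0.178],[0,0,0,-25,0],[0,0,0,0,0],[0,0,0,0,0]]

```text
t: 6.38
tool_pos: [573.1, 60.3, 104.6]
ee_rot: [-0.322, 3.124, -0.0]
ft_force: [-0.2, 1.1, 0.1]
finger_gap: 0.2
grip_force: 0.0
```

Emit:
jog_arm:
  rows:
    - [[0,0,0,-25,0],[0,0,0,-26,0],[0,0,0,0,0],[0,4,0.6,0,0],[0,4,0.6,0,0],[0,4,0.6,0,0],[0,5.2,2.7,0,-0.122]]

```text
t: 7.25
tool_pos: [588.9, 64.5, 53.2]
ee_rot: [0.124, -3.136, 0.0]
ft_force: [-6.6, -1.0, 4.3]
finger_gap: 0.9
grip_force: 3.0
```

Emit:
jog_arm:
  rows:
    - [[0,5.4,2,0,-0.122],[0,5.7,1.4,0,-0.122]]

```text
t: 7.5
tool_pos: [599.7, 68.4, 53.0]
ee_rot: [-0.26, -3.127, -0.001]
ft_force: [-5.7, 1.5, 4.2]
finger_gap: 0.7
grip_force: 3.1
```

Emit:
jog_arm:
  rows:
    - [[0,5.8,0.7,0,-0.122],[0,5.8,-0.1,0,-0.122],[0,5.8,-0.7,0,-0.122],[0,5.7,-1.5,0,-0.122]]

```text
t: 8.0
tool_pos: [623.2, 67.7, 53.1]
ee_rot: [-1.008, -2.972, -0.002]
ft_force: [-3.8, 4.4, 3.7]
finger_gap: 0.3
grip_force: 3.2
```

Emit:
jog_arm:
  rows:
    - [[0,5.4,-2.1,0,-0.122],[0,5.1,-2.8,0,-0.122],[0,4.8,-3.4,0,-0.122]]

```text
t: 8.38
tool_pos: [639.1, 59.9, 53.1]
ee_rot: [-1.532, -2.739, -0.004]
ft_force: [-2.7, 5.4, 1.7]
finger_gap: 0.4
grip_force: 3.2
```

Emit:
jog_arm:
  rows:
    - [[0,4.3,-3.9,0,-0.122],[0,3.8,-4.4,0,-0.122],[0,3.2,-4.9,0,-0.122]]

```text
t: 8.75
tool_pos: [651.0, 46.8, 53.2]
ee_rot: [-2.005, -2.415, -0.005]
ft_force: [-1.6, 5.8, 0.5]
finger_gap: 0.5
grip_force: 3.2
```

The middle wheel resists with a steady 6 N or so, so it's the worn one. I'll still check the right wheel, as asked.

Emit:
jog_arm:
  rows:
    - [[0,-1,6,10,0],[0,0,3,35,0],[0,0,0,35,0],[0,-7.6,-17.3,0,0.166],[0,-7.6,-17.3,0,0.166],[0,-7.6,-17.3,0,0.166],[0,-7.6,-17.3,0,0.166],[0,-7.6,-17.3,0,0.166],[0,-7.6,-17.3,0,0.166],[0,-7.6,-17.3,0,0.166],[0,-7.6,-17.3,0,0.166]]

```text
t: 10.12
tool_pos: [588.9, -85.2, 133.8]
ee_rot: [0.072, 3.14, -0.001]
ft_force: [0.2, -0.4, 0.5]
finger_gap: 0.6
grip_force: 0.0
```

Emit:
jog_arm:
  rows:
    - [[0,0,0,-25,0],[0,0,0,0,0],[0,0,0,0,0]]

```text
t: 10.5
tool_pos: [589.3, -84.6, 108.7]
ee_rot: [0.083, 3.14, -0.001]
ft_force: [-0.1, 0.7, 0.6]
finger_gap: 0.3
grip_force: 0.0
```

Emit:
jog_arm:
  rows:
    - [[0,0,2.4,-30,0],[0,0,0,-25,0],[0,0,0,0,0],[0,4,-0.2,0,0],[0,4,-0.2,0,0],[0,4,-0.3,0,0],[0,5.7,1.3,0,-0.122],[0,5.8,0.6,0,-0.122]]

```text
t: 11.5
tool_pos: [612.8, -81.1, 53.2]
ee_rot: [0.472, 3.106, 0.0]
ft_force: [0.2, -0.3, 0.5]
finger_gap: 0.5
grip_force: 0.2
```

Emit:
jog_arm:
  rows:
    - [[0,5.8,-0.1,0,-0.122],[0,5.8,-0.9,0,-0.122],[0,5.6,-1.5,0,-0.122],[0,5.4,-2.2,0,-0.122]]

```text
t: 12.0
tool_pos: [635.6, -85.6, 53.2]
ee_rot: [1.208, 2.899, 0.001]
ft_force: [-0.4, 1.0, 0.3]
finger_gap: 0.5
grip_force: 0.3
```

Emit:
jog_arm:
  rows:
    - [[0,5.1,-2.9,0,-0.122],[0,4.7,-3.4,0,-0.122],[0,4.3,-4,0,-0.122],[0,3.7,-4.5,0,-0.122]]

```text
t: 12.5
tool_pos: [653.4, -100.5, 53.2]
ee_rot: [1.873, 2.521, 0.001]
ft_force: [0.7, 0.4, 0.3]
finger_gap: 0.3
grip_force: 0.3
```

Emit:
jog_arm:
  rows:
    - [[0,3.1,-4.9,0,-0.122],[0,2.6,-5.2,0,-0.122],[0,1.9,-5.6,0,-0.122]]

```text
t: 12.88
tool_pos: [661.0, -116.3, 53.1]
ee_rot: [2.301, 2.139, 0.001]
ft_force: [0.3, 0.1, -1.0]
finger_gap: 0.6
grip_force: 0.2
```

```bash
python3 - <<'E'
from h import *
f=snap('scene','s3.png')
for c,t in (((609.3,21.2),10.6),((614.5,-128.7),86.7),((614.5,-128.7),-4)):
    a=np.radians(t);print(t,np.round(w2px(f,(c[0]+45*np.cos(a),c[1]+45*np.sin(a),56)),1))
a=f['pixels'][170:290,230:410,::-1]
cv2.imwrite('pics/c4.png',cv2.resize(a,None,fx=4,fy=4,interpolation=cv2.INTER_CUBIC))
E
```

```text
10.6 [306.4 227.6]
86.7 [356.1 222. ]
-4 [361.4 212.5]
```

View pics/c4.png

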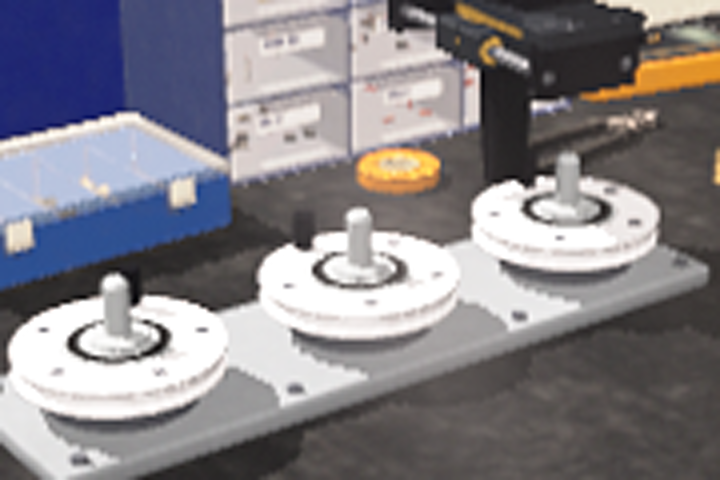

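All three pegs are where predicted: left at crop (135,287), middle at (304,232), and right by the finger at about (525,172). Only the middle wheel drags, so now I'll fetch the sleeve.

Emit:
jog_arm:
  rows:
    - [[0,0,6,10,0],[0,0,0,35,0],[0,0,0,35,0],[0.7,-28.7,43,0,0.008],[0.7,-28.7,43,0,0.008],[0.7,-28.7,43,0,0.008],[0.7,-28.7,43,0,0.008],[0.7,-28.7,43,0,0.008],[0.7,-28.7,43,0,0.008],[0.7,-28.7,43,0,0.008],[0.7,-28.7,43,0,0.008],[0.7,-28.7,43,0,0.008]]

```text
t: 14.42
tool_pos: [400.9, 278.5, 133.9]
ee_rot: [2.215, 2.227, 0.003]
ft_force: [0.1, 1.0, -0.6]
finger_gap: 66.5
grip_force: 0.0
```

Emit:
jog_arm:
  rows:
    - [[0.7,0,0,-20,0],[0.7,0,0,0,0],[0.7,0,0,0,0]]

```text
t: 14.8
tool_pos: [402.4, 276.8, 113.6]
ee_rot: [2.218, 2.225, 0.002]
ft_force: [0.8, 0.3, 0.3]
finger_gap: 66.2
grip_force: 0.0
```

Emit:
jog_arm:
  rows:
    - [[0.7,0,-0.8,-30,0],[0.7,0,0,-30,0],[0.7,0,0,-24,0],[0.7,0,0,0,0],[0,0,0,0,0],[0,0,0,0,0],[0,0,0,0,0],[0,0,0,0,0],[0,0,0,0,0],[0,0,0,0,0]]
  squeeze: 15

```text
t: 16.05
tool_pos: [402.3, 276.1, 29.1]
ee_rot: [2.218, 2.225, 0.001]
ft_force: [0.0, -0.1, 3.2]
finger_gap: 30.5
grip_force: 15.0
```

Emit:
jog_arm:
  rows:
    - [[0,0,0,30,0],[0,0,0,40,0],[0,0,0,30,0],[0,25.9,-31.8,0,0],[0,25.9,-31.9,0,0],[0,25.9,-31.9,0,0],[0,25.9,-31.9,0,0],[0,25.9,-31.9,0,0],[0,25.9,-31.9,0,0],[0,25.9,-31.8,0,0],[0,25.7,-31.8,0,0],[0,0,0,0,0]]

```text
t: 17.55
tool_pos: [609.9, 19.1, 128.1]
ee_rot: [-2.221, -2.221, 0.001]
ft_force: [0.3, 0.2, -0.4]
finger_gap: 30.8
grip_force: 15.0
```

Emit:
jog_arm:
  rows:
    - [[0,0,0,-10,0],[0,0,0,0,0],[0,0,0,0,0]]

```text
t: 17.92
tool_pos: [608.3, 21.9, 118.3]
ee_rot: [-2.216, -2.226, 0.001]
ft_force: [-0.5, -0.9, -0.3]
finger_gap: 30.3
grip_force: 15.0
```

```bash
python3 - <<'E'
from h import *
from scipy.optimize import least_squares
f=snap('scene','s4.png');s=sense();print(s['tool_pos'],s['finger_gap'])
x,y,z=s['tool_pos']
p=f['pixels'].astype(int);m=((p[...,0]>80)&(p[...,1]<70)&(p[...,2]<70));m[260:]=0;m[:,:280]=0;m[:,360:]=0
v,u=np.nonzero(m);print('red bbox',u.min(),u.max(),v.min(),v.max(),'pred')
for b in(z-29.1,z+30.9):
    A=np.array([w2px(f,(x+15*np.cos(t),y+15*np.sin(t),b)) for t in np.linspace(0,6.28,60)]);print(b,A.min(0).round(1),A.max(0).round(1))
print('spindle',w2px(f,(609.3,21.2,80)))
cv2.imwrite('pics/c5.png',cv2.resize(f['pixels'][150:270,240:400,::-1],None,fx=5,fy=5,interpolation=cv2.INTER_CUBIC))
E
```

```text
[608.60699414  21.78298919 118.64091513] 30.496948794864256
red bbox 294 341 0 209 pred
89.54091512789742 [313.  216.6] [326.9 221.7]
149.54091512789742 [312.6 190.5] [326.8 195. ]
spindle (np.float64(320.0411594394281), np.float64(223.06313974314978))
```

View pics/c5.png

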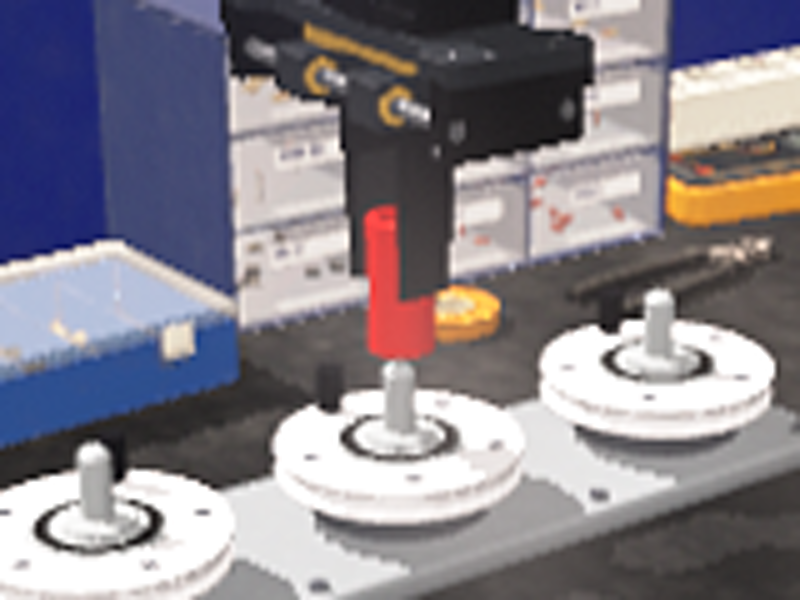

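Sleeve foot is centred at crop (400,350) over the middle spindle tip at (398,368), so it's aligned. Lowering gently.

Emit:
jog_arm:
  rows:
    - [[0,0.5,-0.5,-4,0],[0,0,0,-4,0],[0,0,0,-4,0],[0,0,0,-3,0],[0,0,0,0,0]]

```text
t: 18.6
tool_pos: [609.2, 20.5, 103.2]
ee_rot: [-2.218, -2.224, 0.001]
ft_force: [0.6, -0.2, -1.2]
finger_gap: 30.4
grip_force: 15.0
```

Emit:
jog_arm:
  rows:
    - [[0,0,0.5,-5,0],[0,0,0,-5,0],[0,0,0,-5,0],[0,0,0,-5,0],[0,0,0,-2,0],[0,0,0,0,0]]

```text
t: 19.35
tool_pos: [609.4, 21.1, 81.4]
ee_rot: [-2.218, -2.225, 0.0]
ft_force: [0.3, 0.2, -0.7]
finger_gap: 30.5
grip_force: 15.0
```

Emit:
jog_arm:
  rows:
    - [[0,0,0,-1,0],[0,0,0,-1,0],[0,0,0,0,0]]

```text
t: 19.73
tool_pos: [609.5, 21.1, 79.6]
ee_rot: [-2.218, -2.225, 0.0]
ft_force: [-0.1, -0.3, -0.7]
finger_gap: 30.4
grip_force: 15.0
```

Emit:
jog_arm:
  rows:
    - [[0,0,0,-0.8,0],[0,0,0,-0.5,0],[0,0,0,0,0]]

```text
t: 20.1
tool_pos: [609.7, 21.0, 79.1]
ee_rot: [2.218, 2.225, 0.0]
ft_force: [-1.9, 0.1, 4.3]
finger_gap: 30.1
grip_force: 15.0
```

It's seated on the collar (+4 N upward). Release and rise.

Emit:
jog_arm:
  rows:
    - [[0.55,0,0,0,0],[0.55,0,0,0,0],[0.55,0,0,0,0],[0.55,0,0,0,0],[0.55,0,0,20,0],[0.55,0,0,40,0],[0.55,0,0,50,0],[0.55,-30,0,30,0],[0.55,-40,0,0,0],[0.55,-40,0,0,0],[0.55,0,0,0,0]]

```text
t: 21.48
tool_pos: [498.1, 21.2, 219.9]
ee_rot: [2.217, 2.224, 0.002]
ft_force: [0.7, 0.2, -1.0]
finger_gap: 52.3
grip_force: 0.0
```

```bash
python3 - <<'E'
from h import *
f=snap('scene','s5.png')
for z in(50,110):
    A=np.array([w2px(f,(609.3+15*np.cos(t),21.2+15*np.sin(t),z)) for t in np.linspace(0,6.28,60)]);print(z,A.min(0).round(1),A.max(0).round(1))
cv2.imwrite('pics/c6.png',cv2.resize(f['pixels'][150:270,240:400,::-1],None,fx=5,fy=5,interpolation=cv2.INTER_CUBIC))
E
```

```text
50 [313.4 233. ] [327.  238.4]
110 [313.  207.7] [326.9 212.6]
```

View pics/c6.png

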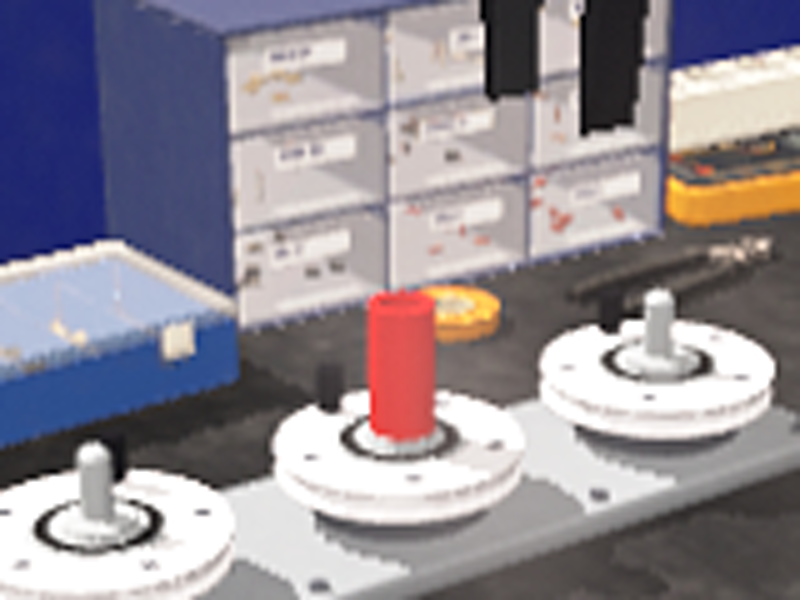

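The sleeve stands upright on the middle collar, crop (402,290–440), which matches the prediction. The gripper is clear, so I'm handing in.

```bash
python3 -c "from rig import hand_in; print(hand_in())"
```

```text
the job is handed in; nothing more can be done
None
```

The middle wheel is the worn one, dragging at about 6 N against about 1 N or less (within sensor noise) for the other two; the red reject sleeve rests on its collar, released, and the job is handed in.

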